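# Find the riser foot that lost its pad with a feeler blade

### The arm

A 7-joint arm with a two-finger parallel gripper is mounted at the origin on a cart in front of the work surface, level with it; the furniture and walls round the work are solid. World frame = base frame: x ahead of the robot, y to its left, z up, the work surface at z = 0. Lengths are in m, angles in degrees, forces in N, time in s.
With the tool pointing down it reaches from about 0.4 to 0.875 m from the base axis. Payload 6.5 kg.
Tool frame: the origin (TCP) lies between the finger pads; the fingertips stand 11 mm ahead of it and the grasp point (between the pads) lies 8 mm behind it; z points along the fingers, y is the direction in which the jaws open and shut (so a half turn about z gives the same grasp; the last joint's range is limited). The gripper opens to 88 mm and grips with 3 to 60 N. Pads are 18 mm wide; open, the fingers measure 123 mm over their backs; the gripper's body (75 mm by 187 mm) begins 45 mm behind the grasp point.
Start: joints at [64.561, 30.733, -0.252, 88.115, 0.149, 61.152, -4.079], TCP at [0.24, -0.604, 0.25] pointing down, gripper open.
Joint ranges: [-154.64, 154.64], [-21.42, 123.67], [-72.66, 72.17], [13.99, 137.28], [-74.86, 254.86], [10.95, 109.41], [-158.01, 158.01]. Speed limits (degrees/s): [136.94, 136.94, 180, 180, 180, 180, 180].

### API

Orientations are given as a 3x3 rotation matrix whose columns are the frame's x, y, z axes.
In Python, from bench import bot gives the robot as it stands.
- The arm moves only by the shell command python3 -m handwheel 'ROWS' [FORCE]. ROWS is JSON, a list of rows, each a list of 5 numbers: the opening, from -1 (shut) to 1 (fully open), then the shift along the tool's x, y, z in m, then the turn about the tool's z in rad. A call has 1 to 20 rows; each row shifts and turns the commanded pose from where the row before left it, along the tool's axes as they then stand; what a row does not reach is not made up. A row lasts 1/10 s, in which the tool goes at most 50 mm and 8.59 degrees, less where a joint would pass 70% of its speed; a pose out of reach is approached as far as the arm can. A call is refused whole if a number of a shift passes 0.05 or a number of a turn 0.15, either way. A call with a gripper value outside its range is refused whole. The fingers move at their own pace and stop on an object; FORCE is the grip in N (left out, the last holds). Time passes only in rows, so rows that do not move let the fingers close. It gives the time, the measured TCP pose, the force and the opening at its end, in the units of the state.
- bot.read_state(): the state, without advancing time (a new reading comes with each control period).
- bot.camera(name): name is "scene" or "top"; returns the picture (384x512x3 uint8, red, green, blue); there is no depth.
- bot.calibration(name): a dict with "fx", "fy", "cx", "cy" (pixels), "extrinsics" (4x4, takes a point from camera to world coordinates). Camera axes: x right, y up, looking along -z (the intrinsics and any distortion apply to the point x, -y, -z); pixel columns grow to the right and rows downward; lengths in m; the calibration is good to about 2 mm. A picture is of the moment at which its call begins. calibration takes no time and is no camera call.
- bot.hand_in(): hands the job in, once; it reports no verdict.
The state is a dict: "t": time; "qpos": joint angles; "joint_velocities": joint speeds; "tau": joint torques, N m; "eef_pos": TCP position; "ee_rot": TCP orientation; "contact_force": force on the tool from outside, world axes, zero at the start; "ft_torque": the same for the moment, N m; "width": finger opening in m.
Only numpy, scipy, OpenCV 4.12 (cv2) and the standard library are available. Lean on these libraries where they do the work, as an engineer would, in place of code of your own. Each camera call takes 0.05 s, during which the arm holds its last target. There are 200 camera calls.

### The job

One of the three feet hidden behind the front rail of the wooden display riser has lost its rubber pad. Slide the feeler blade flat along the cloth-covered top of the dresser through the mouths under the rail to try the feet: under a sound foot it jams part way, under the bad one it goes all the way in. Leave the blade lying fully home under the bad foot to mark it, let go, and leave the bell and the things on the riser where they stand.

Things in the scene. Friction and masses are not known exactly. Their poses are not given: they have to be found in the camera images.
- feeler: Loose feeler gauge, 150 g. Origin on its underside below the middle of the upright black grip; +x along the dark steel blade, z up. Grip 36 mm along x, 14 mm across y, 16 to 62 mm above the underside: pinch it across y from above. Orange base 64 x 36 x 16 mm centred on the origin (front shoulder at x = 32 mm). Blade from there to x = 112 mm, 34 mm wide, 5 mm thick, underside level.
- feeler_tip (a point): Point at the tip of the blade: 112 mm along +x from the feeler's origin, 2.5 mm above its underside; axes as the feeler's. The last 4 mm of the blade are 26 mm wide and 3.5 mm thick.
- riser: Fixed brown wooden display riser on the dresser top, 110 mm deep (x), 310 wide (y), 48 high; origin at the centre of its underside, +x from the front rail to the back, +y left. Top board overhangs the rail by 4 mm. Three mouths in the rail at y = +95, 0, -95 mm. A fixed foot stands unseen behind each, 30 mm back from the rail's front face, 48 mm wide, 50 deep; which foot is bad changes every time.
- mouth_left (a point): Left (+y) mouth, 50 mm wide, 12 mm high from the dresser top (z = 0) up. Point: middle of its lower edge in the rail's front face; +x straight in, y across, z up. At any mouth: the foot without a pad leaves 10 mm free, so the blade goes in 80 mm till its shoulder meets the rail; a sound foot jams it rigidly, one of them 30 mm in (full pad), the other 50 mm in (pad under the rear part only).
- mouth_middle (a point): Middle mouth: middle of its lower edge in the rail's front face; size and axes as for the left one.
- mouth_right (a point): Right (-y) mouth: middle of its lower edge in the rail's front face; size and axes as for the left one.
- jar: Loose amber candle jar with a dark lid, 57 mm across, 87 mm high, standing on the left part of the riser; origin at the centre of its underside. Bystander.
- pink_box: Loose pink card deck box standing upright on the middle of the riser, 35 mm deep, 90 mm wide, 125 mm high; origin at the centre of its underside. Bystander.
- bottle: Loose dark dropper bottle, 45 mm across, 160 mm high, on the right part of the riser; origin at the centre of its underside. Bystander.
- bell: Loose brass counter bell on a dark foot, 71 mm across, 62 mm high, on the dresser top to the right of the work; origin at the centre of its underside. Bystander.

How it is judged (in metres and radians):
At the end, for the whole second after the job is handed in: The feeler blade lies flat (within 0.1 rad), at rest and released, its tip at least 70 mm inside one of the mouths (full depth 80 mm) and within 20 mm of that mouth's centre line; only the foot without a pad lets it in so far (((x of feeler_tip in the frame of mouth_left between 0.07 and 0.086 m and y of feeler_tip in the frame of mouth_left between -0.02 and 0.02 m and z of feeler_tip in the frame of mouth_left below 0.012 m) or (x of feeler_tip in the frame of mouth_middle between 0.07 and 0.086 m and y of feeler_tip in the frame of mouth_middle between -0.02 and 0.02 m and z of feeler_tip in the frame of mouth_middle below 0.012 m) or (x of feeler_tip in the frame of mouth_right between 0.07 and 0.086 m and y of feeler_tip in the frame of mouth_right between -0.02 and 0.02 m and z of feeler_tip in the frame of mouth_right below 0.012 m)) and angle between feeler's own z axis and vertical below 0.1 rad and linear speed of feeler below 0.02 m/s and contact force between the fingers and feeler below 0.1 N); the robot touches nothing.
It fails at once if the lidded candle jar is moved more than 30 mm or tipped over (distance of jar from where it was at the start of the episode above 0.03 m or angle between jar's own z axis and vertical above 0.4 rad).
It fails at once if the pink card box is moved more than 30 mm or tipped over (distance of pink_box from where it was at the start of the episode above 0.03 m or angle between pink_box's own z axis and vertical above 0.4 rad).
It fails at once if the dropper bottle is moved more than 30 mm or tipped over (distance of bottle from where it was at the start of the episode above 0.03 m or angle between bottle's own z axis and vertical above 0.4 rad).
It fails at once if the counter bell is moved more than 30 mm or tipped over (distance of bell from where it was at the start of the episode above 0.03 m or angle between bell's own z axis and vertical above 0.4 rad).
It also fails if it takes over 58 s, if anything falls off the work surface, if the arm or the gripper's body presses on something with over 40 N, if the wrist force passes 120 N, or if a joint passes its speed limit or range.

## Working session

There is one attempt and no reset: what is moved stays moved. The work goes in short steps, Python scripts to look and compute and a shell command to move; the robot and the scene stay as the last step left them, time stands still between calls to the robot, and variables do not carry over. Pictures are saved under pics/ and viewed, about 8 in all and at most 12, crops included, and the job is handed in when it is done.

```bash
mkdir -p pics
python3 - <<'E'
from bench import bot
import cv2
for n in("scene","top"):
    im=bot.camera(n); cv2.imwrite(f"pics/{n}0.png",im[:,:,::-1]); c=bot.calibration(n); print(n,{k:(v if k!="extrinsics" else [[round(float(x),4) for x in r] for r in v]) for k,v in c.items()})
s=bot.read_state(); print(s["t"],s["eef_pos"],s["ee_rot"],s["contact_force"],s["width"])
E
```

```text
scene {'fx': 364.05929045995947, 'fy': 364.05929045995947, 'cx': 255.96345581346293, 'cy': 190.9078020457898, 'extrinsics': [[0.4514, 0.401, -0.7972, -0.1211], [-0.8922, 0.1865, -0.4113, -0.4469], [-0.0163, 0.8969, 0.4419, 0.4558], [0.0, 0.0, 0.0, 1.0]]}
top {'fx': 451.070337126266, 'fy': 451.070337126266, 'cx': 264.7789011530011, 'cy': 186.50323647438992, 'extrinsics': [[0.0065, 0.9908, -0.1349, 0.4162], [-0.9995, 0.0106, 0.0292, -0.0678], [0.0303, 0.1347, 0.9904, 1.0568], [0.0, 0.0, 0.0, 1.0]]}
0.1 [ 0.23956164 -0.60369216  0.24894629] [[ 9.29449676e-01  3.68948281e-01 -6.81956598e-04]
 [ 3.68948887e-01 -9.29448703e-01  1.35189579e-03]
 [-1.35064050e-04 -1.50812623e-03 -9.99998854e-01]] [ 1.01011472 -0.18983552 -0.43884069] 0.08798338078049277
```

View pics/scene0.png

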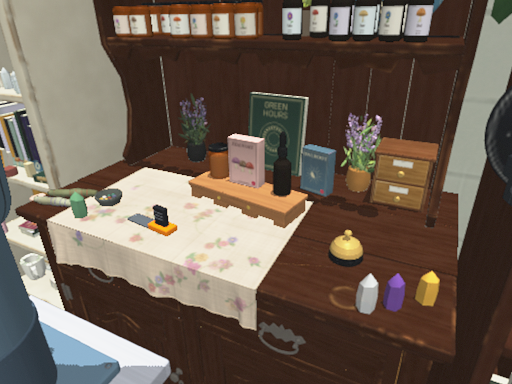

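View pics/top0.png

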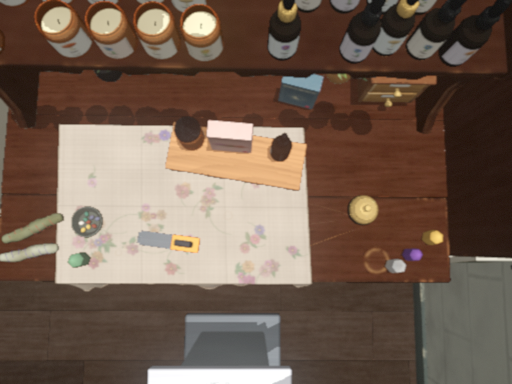

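Run:
```python
import cv2
im=cv2.imread("pics/top0.png")[110:260,130:330]
cv2.imwrite("pics/topc.png",cv2.resize(im,None,fx=4,fy=4,interpolation=cv2.INTER_CUBIC))
im=cv2.imread("pics/scene0.png")[130:245,120:320]
cv2.imwrite("pics/scc.png",cv2.resize(im,None,fx=4,fy=4,interpolation=cv2.INTER_CUBIC))
```

```text
(no output)
```

View pics/topc.png

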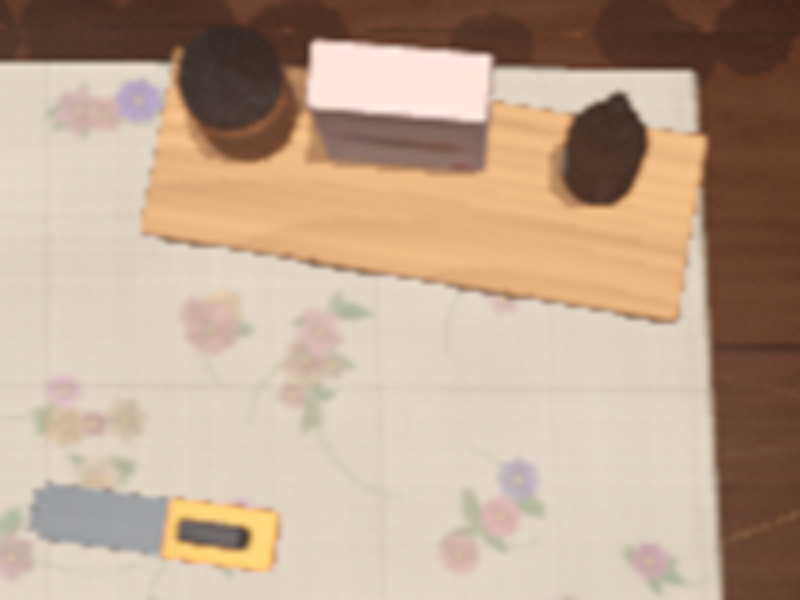

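View pics/scc.png

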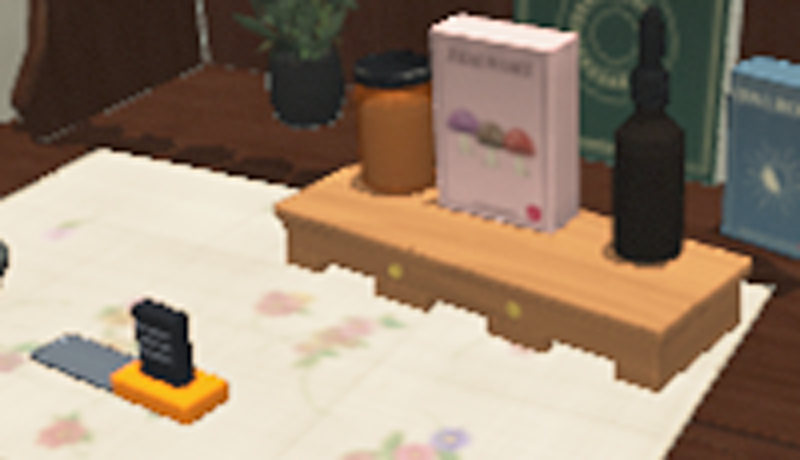

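```bash
cat > h.py <<'E'
import numpy as np
from bench import bot
from scipy.optimize import least_squares
C={n:bot.calibration(n) for n in("scene","top")}
def proj(n,P):
    c=C[n];E=np.array(c["extrinsics"]);p=(np.atleast_2d(P)-E[:3,3])@E[:3,:3]
    return np.c_[c["cx"]-c["fx"]*p[:,0]/p[:,2],c["cy"]+c["fy"]*p[:,1]/p[:,2]]
def world(pose,L):
    x,y,a=pose;L=np.atleast_2d(L).astype(float);c,s=np.cos(a),np.sin(a)
    return np.c_[x+c*L[:,0]-s*L[:,1],y+s*L[:,0]+c*L[:,1],L[:,2]]
def fit(obs,g):
    f=lambda p:np.concatenate([(proj(n,world(p,[q[0] for q in o]))-[q[1] for q in o]).ravel() for n,o in obs.items()])
    r=least_squares(f,g,x_scale=[.01,.01,.05],loss="soft_l1");return r.x,np.round(r.fun.reshape(-1,2),1)
def crop(u,v,k,x0,y0): return np.array([(u+.5)/k-.5+x0,(v+.5)/k-.5+y0])
E
python3 - <<'E'
from h import *
T=lambda u,v:crop(u,v,4,130,110)
S=lambda u,v:crop(u,v,4,120,130)
for fx in (-.055,-.059):
  R={"top":[((fx,.155,.048),T(143,235)),((fx,-.155,.048),T(679,321)),((.055,-.155,.048),T(707,137))],
   "scene":[((fx,.155,.048),S(277,208)),((fx,-.155,.048),S(663,335)),((.055,-.155,.048),S(750,265))]}
  r,e=fit(R,[.5,0,0.]);print(fx,r,e.tolist())
  for k in("top","scene"): print(k,fit({k:R[k]},[.5,0,0.])[0])
F={"top":[((.112,-.013,.004),T(45,483)),((.112,.013,.004),T(32,530)),((.032,-.018,.016),T(168,498)),((-.032,-.018,.016),T(280,511)),((-.032,.018,.016),T(272,571)),((.032,.018,.016),T(162,556))],
 "scene":[((.112,.013,.004),S(32,355)),((.112,-.013,.004),S(68,336)),((.032,.018,.016),S(110,374)),((-.032,.018,.016),S(187,406)),((-.032,-.018,.016),S(228,382))]}
r,e=fit(F,[.35,0,1.57]);print(r,e.tolist())
for k in("top","scene"): print(k,fit({k:F[k]},[.35,0,1.57])[0])
E
```

```text
-0.055 [ 0.62290798 -0.03232325 -0.15526076] [[-1.0, -0.0], [0.5, 0.9], [0.7, 0.0], [-1.4, -1.0], [-0.1, -1.0], [1.5, -1.7]]
top [ 0.62346013 -0.03183115 -0.151557  ]
scene [ 0.61926394 -0.03542283 -0.17063634]
-0.059 [ 0.62552456 -0.03345513 -0.16239022] [[-0.9, 0.0], [0.5, 2.0], [1.3, -0.6], [-1.3, -0.9], [-0.5, -0.5], [2.2, -1.8]]
top [ 0.62653363 -0.03239331 -0.15638449]
scene [ 0.62250328 -0.03656217 -0.17295843]
[0.42556251 0.08188694 1.43601802] [[-2.1, 0.4], [-0.8, -0.1], [1.1, -0.7], [0.8, -0.0], [0.3, 0.8], [-0.1, 0.5], [0.1, -1.0], [-0.4, -0.6], [-0.0, 0.2], [-0.2, 0.3], [1.1, -0.8]]
top [0.42597043 0.08192273 1.43729689]
scene [0.42423607 0.08099164 1.43455598]
```

```bash
python3 - <<'E'
from h import *
for r in ([.623,-.0323,-.153],[.6255,-.0333,-.16]):
  for fx in(-.055,-.051):
    q=proj("scene",world(r,[(fx,y,0) for y in(.155,.12,.07,.025,-.025,-.07,-.12,-.155)]))
    print(fx,((q-[120,130]+.5)*4).round().tolist())
E
python3 -m handwheel '[[1,0.0237,-0.0316,0,0],[1,0.0237,-0.0316,0,0],[1,0.0237,-0.0316,0,0],[1,0.0237,-0.0316,0,0],[1,0.0237,-0.0316,0,0],[1,0.0237,-0.0316,0,0],[1,0.0237,-0.0316,0,0],[1,0.0237,-0.0316,0,0],[1,0.0237,-0.0316,0,0],[1,0.0237,-0.0316,0,0],[1,0.0237,-0.0316,0,0],[1,0.0237,-0.0316,0,0],[1,0.0237,-0.0316,0,0],[1,0.0237,-0.0316,0,0],[1,0.0237,-0.0316,0,0],[1,0.0237,-0.0316,0,0],[1,0.0237,-0.0316,0,0],[1,0.0237,-0.0316,0,0],[1,0,0,0,0]]'
```

```text
-0.055 [[279.0, 268.0], [316.0, 281.0], [371.0, 300.0], [423.0, 319.0], [485.0, 341.0], [543.0, 361.0], [612.0, 386.0], [662.0, 403.0]]
-0.051 [[283.0, 266.0], [320.0, 279.0], [375.0, 298.0], [427.0, 316.0], [489.0, 338.0], [547.0, 359.0], [615.0, 383.0], [666.0, 400.0]]
-0.055 [[283.0, 266.0], [319.0, 279.0], [374.0, 299.0], [426.0, 317.0], [487.0, 339.0], [545.0, 360.0], [613.0, 384.0], [664.0, 402.0]]
-0.051 [[287.0, 264.0], [324.0, 277.0], [378.0, 296.0], [430.0, 315.0], [491.0, 337.0], [549.0, 357.0], [617.0, 381.0], [667.0, 399.0]]
t: 2.0
eef_pos: [0.4271, 0.0872, 0.25]
ee_rot: [[0.927, 0.376, 0.001], [0.376, -0.927, 0.003], [0.002, -0.002, -1.0]]
contact_force: [0.3, -0.3, 0.2]
width: 0.0883
```

```bash
python3 -m handwheel '[[1,0,0,0,-0.15],[1,0,0,0,-0.15],[1,0,0,0,-0.15],[1,0,0,0,-0.15],[1,0,0,0,-0.15],[1,0,0,0,-0.15],[1,0,0,0,-0.15],[1,0,0,0,-0.009],[1,0,0,0,0],[1,0,0,0,0]]'
cat >> h.py <<'E'
def rel(target,yaw):
    s=bot.read_state();R=np.array(s["ee_rot"]);d=R.T@(np.array(target)-s["eef_pos"])
    y=np.arctan2(R[1,0],R[0,0]);print("t",s["t"],"pos",np.round(s["eef_pos"],4),"yaw",y.round(4),"tool d",d.round(4),"turn",round(y-yaw,4),"F",np.round(s["contact_force"],1),"w",round(s["width"],4),"tilt",R[:,2].round(3),"q7",s["qpos"][6])
E
python3 -c "
from h import *
rel([.4258,.0818,.045],1.436)"
```

```text
t: 3.0
eef_pos: [0.4263, 0.0815, 0.2496]
ee_rot: [[0.137, 0.991, -0.0], [0.991, -0.137, -0.0], [-0.0, -0.0, -1.0]]
contact_force: [0.3, -0.1, 0.0]
width: 0.0881
t 3.0 pos [0.4263 0.0815 0.2496] yaw 1.4335 tool d [ 2.000e-04 -5.000e-04  2.046e-01] turn -0.0025 F [ 0.3 -0.1  0. ] w 0.0881 tilt [-0. -0. -1.] q7 -33.992962049261905
```

```bash
python3 -m handwheel '[[1,0,0,0.03,0],[1,0,0,0.03,0],[1,0,0,0.03,0],[1,0,0,0.03,0],[1,0,0,0.03,0],[1,0,0,0.03,0],[1,0,0,0.02,0],[1,0,0,0.01,0],[1,0,0,0,0],[-1,0,0,0,0],[-1,0,0,0,0],[-1,0,0,0,0],[-1,0,0,0,0],[-1,0,0,0,0],[-1,0,0,0,0],[-1,0,0,0,0],[-1,0,0,0,0],[-1,0,0,0,0],[-1,0,0,0,0]]' 25
python3 -c "
from h import *
rel([.4258,.0818,.045],1.436)"
```

```text
t: 4.9
eef_pos: [0.4264, 0.0819, 0.0397]
ee_rot: [[0.134, 0.991, -0.0], [0.991, -0.134, 0.0], [0.0, -0.0, -1.0]]
contact_force: [-0.6, 1.0, -1.7]
width: 0.0135
t 4.9 pos [0.4264 0.0819 0.0397] yaw 1.4368 tool d [-0.0002 -0.0006 -0.0053] turn 0.0008 F [-0.6  1.  -1.7] w 0.0135 tilt [-0.  0. -1.] q7 -53.59597638350941
```

```bash
python3 -m handwheel '[[-1,0,0,-0.01,0],[-1,0,0,-0.01,0],[-1,0,0,0,0.145],[-1,0,0,0,0.145],[-1,0,0,0,0.145],[-1,0,0,0,0.145],[-1,0,0,0,0.145],[-1,0,0,0,0.145],[-1,0,0,0,0.145],[-1,0,0,0,0.145],[-1,0,0,0,0.145],[-1,0,0,0,0.145],[-1,0,0,0,0.144],[-1,0,0,0,0],[-1,0,0,0,0],[-1,0,0,0,0]]'
python3 - <<'E'
from h import *
import cv2
r=[.623,-.0323,-.157]
for y in(.095,0,-.095):
  p=world(r,[(-.178,y,.0397)])[0];print(p);rel(p,-.157)
im=bot.camera("top")[110:260,130:330,::-1]
cv2.imwrite("pics/top1.png",cv2.resize(im,None,fx=4,fy=4,interpolation=cv2.INTER_CUBIC))
E
```

```text
t: 6.5
eef_pos: [0.4265, 0.082, 0.06]
ee_rot: [[0.988, -0.154, 0.0], [-0.154, -0.988, 0.0], [0.0, -0.0, -1.0]]
contact_force: [0.4, 1.0, -1.7]
width: 0.0138
[0.46204306 0.08936291 0.0397    ]
t 6.5 pos [0.4265 0.082  0.06  ] yaw -0.1543 tool d [ 0.034  -0.0127  0.0203] turn 0.0027 F [ 0.4  1.  -1.7] w 0.0138 tilt [ 0.  0. -1.] q7 -119.04256051961622
[ 0.44718926 -0.00446867  0.0397    ]
t 6.5 pos [0.4265 0.082  0.06  ] yaw -0.1543 tool d [0.0337 0.0823 0.0202] turn 0.0027 F [ 0.4  1.  -1.7] w 0.0138 tilt [ 0.  0. -1.] q7 -119.04256051961622
[ 0.43233546 -0.09830024  0.0397    ]
t 6.5 pos [0.4265 0.082  0.06  ] yaw -0.1543 tool d [0.0335 0.1773 0.0202] turn 0.0027 F [ 0.4  1.  -1.7] w 0.0138 tilt [ 0.  0. -1.] q7 -119.04256051961622
```

View pics/top1.png

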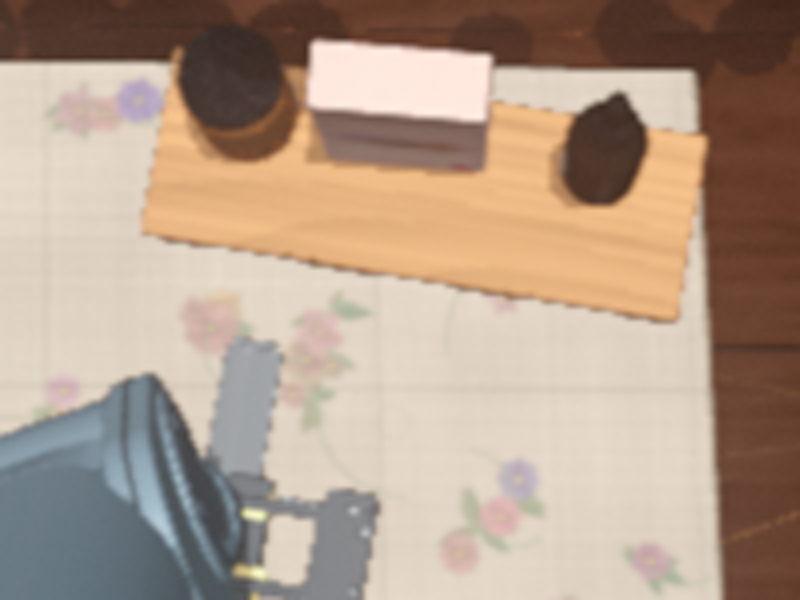

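```bash
python3 -m handwheel '[[-1,0.017,-0.0063,0,0],[-1,0.017,-0.0064,0,0.0027],[-1,0,0,0.01,0],[-1,0,0,0.01,0],[-1,0,0,0,0],[-1,0,0,0,0]]'
python3 -m handwheel '[[-1,0.01,0,0,0],[-1,0.01,0,0,0],[-1,0.01,0,0,0],[-1,0.005,0,0,0],[-1,0,0,0,0]]'
python3 -c "
from h import *
rel([.462,.0894,.0397],-.157)"
python3 -m handwheel '[[-1,0.004,0,0,0],[-1,0.004,0,0,0],[-1,0.004,0,0,0],[-1,0.004,0,0,0],[-1,0,0,0,0]]'
python3 -c "
from h import *
rel([.462,.0894,.0397],-.157)"
```

```text
t: 7.15
eef_pos: [0.4602, 0.0887, 0.0388]
ee_rot: [[0.987, -0.159, -0.003], [-0.159, -0.987, -0.001], [-0.003, 0.001, -1.0]]
contact_force: [-0.2, -1.3, -1.2]
width: 0.0141
t: 7.65
eef_pos: [0.4977, 0.0833, 0.0398]
ee_rot: [[0.987, -0.16, 0.001], [-0.16, -0.987, 0.0], [0.001, -0.0, -1.0]]
contact_force: [-0.2, 0.8, -1.5]
width: 0.0142
t 7.65 pos [0.4977 0.0833 0.0398] yaw -0.1607 tool d [-0.0362 -0.0003  0.    ] turn -0.0037 F [-0.2  0.8 -1.5] w 0.0142 tilt [ 0.001  0.    -1.   ] q7 -117.10768696273225
t: 8.15
eef_pos: [0.5072, 0.0814, 0.0386]
ee_rot: [[0.987, -0.158, -0.01], [-0.158, -0.987, -0.001], [-0.01, 0.003, -1.0]]
contact_force: [-11.7, 2.2, 4.2]
width: 0.0135
t 8.15 pos [0.5072 0.0814 0.0386] yaw -0.1584 tool d [-0.0459 -0.0007 -0.0007] turn -0.0014 F [-11.7   2.2   4.2] w 0.0135 tilt [-0.01  -0.001 -1.   ] q7 -116.33539396237077
```

```bash
python3 -m handwheel '[[-1,-0.015,0,0,0],[-1,-0.015,0,0,0],[-1,-0.02,0,0,0],[-1,0,0,0,0],[-1,0,0,-0.005,0],[-1,0,0.03,0,0],[-1,0,0.03,0,0],[-1,0,0.03,0,0],[-1,0,0.005,0,0],[-1,0,0,0,0],[-1,0,0,0,0]]'
python3 -c "
from h import *
rel([.4472,-.0045,.0397],-.157)"
```

```text
t: 9.25
eef_pos: [0.4491, -0.004, 0.045]
ee_rot: [[0.987, -0.159, 0.002], [-0.159, -0.987, 0.001], [0.001, -0.001, -1.0]]
contact_force: [-0.6, -0.6, -1.6]
width: 0.0139
t 9.25 pos [ 0.4491 -0.004   0.045 ] yaw -0.1593 tool d [-0.0018  0.0008  0.0053] turn -0.0023 F [-0.6 -0.6 -1.6] w 0.0139 tilt [ 0.002  0.001 -1.   ] q7 -108.94830020861973
```

```bash
python3 -m handwheel '[[-1,0,0.0008,0.005,0],[-1,0,0,0,0],[-1,0.01,0,0,0],[-1,0.01,0,0,0],[-1,0.01,0,0,0],[-1,0.004,0,0,0],[-1,0.004,0,0,0],[-1,0.004,0,0,0],[-1,0.004,0,0,0],[-1,0,0,0,0]]'
python3 -c "
from h import *
rel([.4472,-.0045,.0397],-.157)"
python3 -m handwheel '[[-1,0.004,0,0,0],[-1,0.004,0,0,0],[-1,0.004,0,0,0],[-1,0,0,0,0]]'
python3 -c "
from h import *
rel([.4472,-.0045,.0397],-.157)"
```

```text
t: 10.25
eef_pos: [0.4937, -0.013, 0.0398]
ee_rot: [[0.987, -0.159, 0.001], [-0.159, -0.987, 0.0], [0.001, -0.0, -1.0]]
contact_force: [0.6, -0.2, -1.2]
width: 0.0139
t 10.25 pos [ 0.4937 -0.013   0.0398] yaw -0.16 tool d [-0.0473 -0.001   0.0001] turn -0.003 F [ 0.6 -0.2 -1.2] w 0.0139 tilt [ 0.001  0.    -1.   ] q7 -107.34287417126814
t: 10.65
eef_pos: [0.5058, -0.0149, 0.0398]
ee_rot: [[0.987, -0.159, 0.001], [-0.159, -0.987, 0.0], [0.001, -0.0, -1.0]]
contact_force: [0.1, -0.4, -1.2]
width: 0.0137
t 10.65 pos [ 0.5058 -0.0149  0.0398] yaw -0.16 tool d [-0.0595 -0.0009  0.    ] turn -0.003 F [ 0.1 -0.4 -1.2] w 0.0137 tilt [ 0.001  0.    -1.   ] q7 -106.96713510924998
```

Past 44 mm without force; carry on past the 50 mm point.

```bash
python3 -m handwheel '[[-1,0.004,0,0,0],[-1,0.004,0,0,0],[-1,0.004,0,0,0],[-1,0,0,0,0]]'
python3 -c "
from h import *
rel([.4472,-.0045,.0397],-.157)"
```

```text
t: 11.05
eef_pos: [0.5177, -0.0169, 0.0398]
ee_rot: [[0.987, -0.159, 0.001], [-0.159, -0.987, 0.0], [0.001, -0.0, -1.0]]
contact_force: [-1.3, -0.4, -0.6]
width: 0.0134
t 11.05 pos [ 0.5177 -0.0169  0.0398] yaw -0.1601 tool d [-0.0715 -0.001   0.    ] turn -0.0031 F [-1.3 -0.4 -0.6] w 0.0134 tilt [ 0.001  0.    -1.   ] q7 -106.60067574524037
```

```bash
python3 -m handwheel '[[-1,0.004,0,0,0],[-1,0.004,0,0,0],[-1,0.004,0,0,0],[-1,0.004,0,0,0],[-1,0,0,0,0]]'
python3 -c "
from h import *
rel([.4472,-.0045,.0397],-.157)"
python3 -m handwheel '[[-1,0.004,0,0,0],[-1,0.004,0,0,0],[-1,0.003,0,0,0],[-1,0,0,0,0]]'
python3 - <<'E'
from h import *
import cv2
rel([.4472,-.0045,.0397],-.157)
im=bot.camera("scene")[130:245,120:320,::-1]
cv2.imwrite("pics/sc2.png",cv2.resize(im,None,fx=4,fy=4,interpolation=cv2.INTER_CUBIC))
E
```

```text
t: 11.55
eef_pos: [0.5334, -0.0194, 0.0398]
ee_rot: [[0.987, -0.159, 0.001], [-0.159, -0.987, -0.0], [0.001, -0.0, -1.0]]
contact_force: [-0.9, 1.0, -1.4]
width: 0.0139
t 11.55 pos [ 0.5334 -0.0194  0.0398] yaw -0.16 tool d [-0.0875 -0.001   0.    ] turn -0.003 F [-0.9  1.  -1.4] w 0.0139 tilt [ 0.001 -0.    -1.   ] q7 -106.12955457535496
t: 11.95
eef_pos: [0.5418, -0.0209, 0.0392]
ee_rot: [[0.987, -0.159, -0.004], [-0.159, -0.987, 0.0], [-0.004, 0.001, -1.0]]
contact_force: [-4.7, 0.9, 1.0]
width: 0.0142
t 11.95 pos [ 0.5418 -0.0209  0.0392] yaw -0.1596 tool d [-0.096  -0.0012 -0.0001] turn -0.0026 F [-4.7  0.9  1. ] w 0.0142 tilt [-0.004  0.    -1.   ] q7 -105.81026564847461
```

View pics/sc2.png

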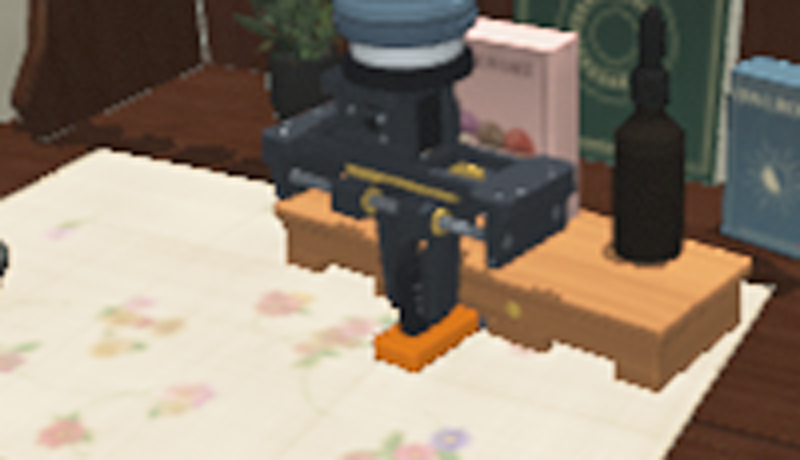

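```bash
python3 -m handwheel '[[-1,-0.0015,0,0,0],[-1,0,0,0,0],[0,0,0,0,0],[0,0,0,0,0],[0,0,0,0,0],[0,0,0,0,0],[0,0,0,0,0],[0,0,0,-0.02,0],[0,0,0,-0.03,0],[0,0,0,-0.03,0],[0,0,0,-0.03,0],[0,0,0,-0.03,0],[0,0,0,-0.03,0],[0,-0.04,0,-0.02,0],[0,-0.04,0,0,0],[0,-0.04,0,0,0],[0,0,0,0,0]]'
python3 - <<'E'
from h import *
import cv2
rel([.5418,-.0209,.0392],-.157)
a=bot.camera("scene")[130:245,120:320,::-1]; b=bot.camera("top")[110:260,130:330,::-1]
im=cv2.vconcat([cv2.resize(x,None,fx=2.2,fy=2.2,interpolation=cv2.INTER_CUBIC) for x in(a,b)])
cv2.imwrite("pics/end.png",im)
E
```

```text
t: 13.7
eef_pos: [0.4184, -0.0015, 0.2292]
ee_rot: [[0.987, -0.158, -0.004], [-0.158, -0.987, -0.001], [-0.004, 0.001, -1.0]]
contact_force: [0.2, -1.0, 0.1]
width: 0.0442
t 13.7 pos [ 0.4184 -0.0015  0.2292] yaw -0.1587 tool d [ 0.1257 -0.0006  0.1895] turn -0.0017 F [ 0.2 -1.   0.1] w 0.0442 tilt [-0.004 -0.001 -1.   ] q7 -106.73107670401113
```

View pics/end.png

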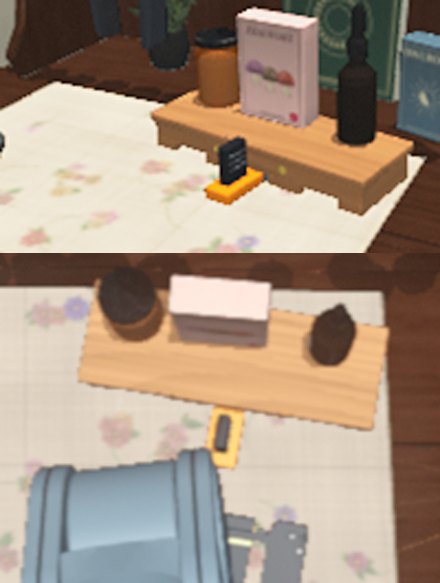

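```bash
python3 -c "
from bench import bot
print(bot.hand_in())"
```

```text
the job is handed in; nothing more can be done
None
```

The bad foot is the middle one. The feeler is lying under it, released, and the job was handed in at about 13.8 s; hand-in gives no verdict.

- **Left mouth:** the blade jammed about 31 mm in, with about 12 N of push, so that foot is sound with a full pad.
- **Middle mouth:** the blade slid in freely past both the 30 mm and 50 mm jam points, at under 2 N. It stopped about 80 mm in, with about 5 N, where the shoulder meets the rail.
- **Right mouth:** I did not try it, since only the foot without a pad lets the blade in that far.

In the last pictures the feeler lies flat in the middle mouth with its shoulder at the rail. The gripper is open and well clear. The jar, box and bottle stand where they were. The bell was outside the last cropped pictures; the arm passed over it at 0.25 m and read no contact force afterwards.

The depths rest on my camera fit of the riser, good to a few millimetres. They agree with the stated 30 mm and 80 mm stops to about 1 mm. I did not measure the tip's final position separately after letting go.

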